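Sort the inspection bench into trays

ROBOT

A 6-joint arm with a two-finger parallel gripper is mounted at the origin on a cart in front of the work surface, level with it; the furniture and walls round the work are solid. World frame = base frame: x ahead of the robot, y to its left, z up, the work surface at z = 0. Lengths are in mm, angles in rad, forces in N, time in s.
With the tool pointing down it reaches from about 350 to 875 mm from the base axis. Payload 4.2 kg.
Tool frame: the origin (TCP) lies at the very end of the fingers, on their centre line; the grasp point (between the pads) lies arm.grip_point_offset behind it (arm.grip_point_offset is the distance from the TCP to the grasp point, in mm); z points along the fingers, y is the line along which they close (so a half turn about z gives the same grasp; the last joint's range is limited). The gripper opens to 85 mm and grips with 20 to 120 N. Pads are 22 mm wide; open, the fingers measure 114 mm over their backs; the gripper's body (76 mm by 85 mm) begins 54 mm behind the grasp point. The pads swing forward as they close: fully open they stand 13 mm farther back than shut.
Start: joints at [-0.889, 0.385, 0.008, 0, -1.194, -0.259], TCP at [256.46, -569.937, 231.312] pointing down, gripper open.
Joint ranges: [-3.14, 3.14], [-1.21, 2.06], [-1.07, 1.41], [-3.16, 2.05], [-2.99, -0.16], [-3.1, 3.1]. Speed limits (rad/s): [2.79, 2.79, 3.14, 3.14, 3.14, 3.14].

INTERFACE

Orientations are given as a unit quaternion [x, y, z, w].
In Python, from bench import arm, cams, ticket gives the robot as it stands.
- The arm moves only by the tool servo_tool, never from a script. Its argument "commands" is a list that holds one entry, the list of rows, each a list of 7 numbers: the closure in counts, from 0 (fully open) to 255 (shut), then the shift along the tool's x, y, z in m, then the turn, a rotation vector about the tool's x, y, z in degrees. In form: [[[grip, x, y, z, ax, ay, az], ...]]. A call has 1 to 10 rows; each row shifts and turns the commanded pose from where the row before left it, along the tool's axes as they then stand; what a row does not reach is not made up. A row lasts 1/12 s, in which the tool goes at most 41.7 mm and 7.16 degrees, less where a joint would pass 70% of its speed; a pose out of reach is approached as far as the arm can. A call with a gripper value outside its range is refused whole. The fingers move at their own pace and stop on an object; the grip force is fixed at half the most. Time passes only in rows, so rows that do not move let the fingers close. It gives the time, the measured TCP pose, the force, the opening and the grip force at its end, in the units of the state.
- arm.read_state(): the state, without advancing time (a new reading comes with each control period).
- cams.get_image(name): name is "scene" or "top" or "wrist"; returns a dict with "frame" (420x560x3 uint8, blue, green, red), "K" (3x3 intrinsics, pixels), "T" (4x4, takes a point from camera to world coordinates). Camera axes: x right, y up, looking along -z (the intrinsics and any distortion apply to the point x, -y, -z); pixel columns grow to the right and rows downward; lengths in mm; the calibration is good to about 2 mm. A picture is of the moment at which its call begins. There is no depth.
- ticket.job_done(): hands the job in; it is judged then, once.
The state is a dict: "clock": time; "joints": joint angles; "joint_vel": joint speeds; "joint_efforts": joint torques, N m; "position": TCP position; "ee_rot": TCP orientation; "contact_force": force on the tool from outside, world axes, zero at the start; "wrist_torque": the same for the moment, N m; "gripper_width": finger opening in mm; "grasp_force": force on a finger pad.
Only numpy, scipy, OpenCV 4.12 (cv2) and the standard library are available. Lean on these libraries where they do the work, as an engineer would, in place of code of your own. Each camera call takes 0.05 s, during which the arm holds its last target. There are 200 camera calls.

TASK

Clear up after the inspection: sort the five loose things lying between the trays, so that the two gauges (the plug gauge and the thread ring) are in the green tray, the two workpieces (the brass bush and the small sawn steel block) in the yellow tray and the hex key in the red tray. Set each thing down flat on the floor of its tray, beside and not on top of the other, standing or lying the same way up as it was found; do not drop anything. Leave the small black case and the black loupe that stand among them where they are.

Things in the scene. Friction and masses are not known exactly. Their poses are not given: they have to be found in the camera images.
- plug_gauge: bright steel plug gauge lying on the bench: a dumbbell-like rod with a knurled middle and a plug at either end, 106 mm long along its y, 18 mm wide (x), 18 mm high; it does not roll. Grip across x in the middle. Origin: centre of its underside as it lies; z up.
- thread_ring: bright steel thread ring gauge with a knurled rim lying flat, 45 mm diameter, 14 mm high (grip it by the rim). Origin: centre of its underside as it lies; z up.
- brass_bush: yellow brass flanged bush standing on its flange: flange 48 mm diameter, 6 mm high; above it the round body 36 mm diameter up to 30 mm height (grip the body above the flange). Origin: centre of its underside as it lies; z up.
- test_coupon: small sawn bright steel block, 28 mm (x) x 45 mm (y), 12 mm high. Origin: centre of its underside as it lies; z up.
- hex_key: black L-shaped hex key lying flat, 33 x 89 mm overall, 8 mm high. Its long limb, 8 mm wide, runs along y at x = -13 mm, from y = -38 to +44 mm; the short limb goes to +x at y = -41 mm. Grip the long limb across x near (-13, 0). Origin: centre of the 33 x 89 mm outline, on the bench; z up.
- tray_green: green sheet-metal tray, fixed to the bench, with a small white card holder on the outside of one short wall. Outside 160 (x) x 140 (y) mm, inside 152 x 132 mm, walls 4 mm thick and 16 mm high with a thin rolled rim to 18 mm; inner floor 4 mm above the bench. Origin: centre of its underside; z up
- tray_yellow: yellow sheet-metal tray, fixed to the bench, with a small white card holder on the outside of one short wall. Outside 160 (x) x 140 (y) mm, inside 152 x 132 mm, walls 4 mm thick and 16 mm high with a thin rolled rim to 18 mm; inner floor 4 mm above the bench. Origin: centre of its underside; z up
- tray_red: red sheet-metal tray, fixed to the bench, with a small white card holder on the outside of one short wall. Outside 160 (x) x 140 (y) mm, inside 152 x 132 mm, walls 4 mm thick and 16 mm high with a thin rolled rim to 18 mm; inner floor 4 mm above the bench. Origin: centre of its underside; z up
- indenter_case: small closed black case with a brass-coloured clasp, 42 (x) x 62 (y) mm, 23 mm high, loose; to be left where it is. Origin: centre of its underside as it lies; z up.
- loupe: black round loupe standing upright like a small cup, 36 mm diameter, 34 mm high, loose; to be left where it is. Origin: centre of its underside as it lies; z up.

How it is judged:
By the outcome, as a careful person would: the job done as asked, in the order asked, and still so for the second after the job is handed in, with the robot touching nothing.
It also fails if it takes over 128 s, if anything falls off the work surface, if the arm or the gripper's body presses on something with over 40 N, if the wrist force passes 120 N, or if a joint passes its speed limit or range.

## Working session

There is one attempt and no reset: what is moved stays moved. The work goes in short steps, Python scripts to look and compute and a tool call to move; the robot and the scene stay as the last step left them, time stands still between calls to the robot, and variables do not carry over. Pictures are saved under pics/ and viewed, at most 14 in all, crops included, and the job is handed in when it is done.

Besides the shell and the picture viewer there is one more tool, called after ">>>" in YAML: its name, and indented under it one key for each argument. servo_tool: Moves the arm, as the interface text tells. Its arguments: {"type":"object","properties":{"commands":{"type":"array","items":{"type":"array","items":{"type":"array","items":{"type":"number"}}}}},"required":["commands"]}

```bash
mkdir -p pics; ls; python3 - <<'E'
from bench import arm,cams
import cv2
for n in ("top","scene"):
    d=cams.get_image(n); cv2.imwrite(f"pics/{n}0.png",d["frame"]); print(n,d["K"].tolist(),d["T"].round(3).tolist(),[k for k in d])
print(arm.read_state(),arm.grip_point_offset)
E
```

```text
pics
top [[484.46934485620193, 0.0, 282.40777491382056], [0.0, 484.46934485620193, 211.17720640259384], [0.0, 0.0, 1.0]] [[0.0, 0.982, -0.188, 364.433], [-1.0, -0.001, -0.01, -16.277], [-0.01, 0.188, 0.982, 1079.97], [0.0, 0.0, 0.0, 1.0]] ['frame', 'K', 'T']
scene [[532.4802682066952, 0.0, 272.54802601128597], [0.0, 532.4802682066952, 208.40493203981723], [0.0, 0.0, 1.0]] [[0.45, 0.465, -0.763, -438.822], [-0.893, 0.227, -0.389, -541.717], [-0.008, 0.856, 0.517, 725.263], [0.0, 0.0, 0.0, 1.0]] ['frame', 'K', 'T']
{'clock': 0.1, 'joints': array([-8.89387729e-01,  3.85481945e-01,  6.76713995e-03, -4.04251321e-04,
       -1.19400986e+00, -2.58623996e-01]), 'joint_vel': array([ 5.01680595e-06, -2.89978416e-03,  2.34254806e-03,  3.30089258e-03,
        5.42155780e-04, -8.15954780e-04]), 'joint_efforts': array([-1.28934571e-03, -3.93316913e+01,  1.88928884e+01,  4.19798478e+00,
       -2.61266476e-03, -4.75672152e-06]), 'position': array([ 256.24775835, -569.48595172,  230.33597988]), 'ee_rot': array([-2.09748419e-01,  9.77754896e-01,  9.44704459e-04, -2.69170956e-04]), 'contact_force': array([ 0.15315526,  0.58017502, -0.34787174]), 'wrist_torque': array([-0.01589274,  0.02405605,  0.04681712]), 'grasp_force': 0.0, 'gripper_width': 85.66791545533762} 18.700000000000003
```

View pics/top0.png

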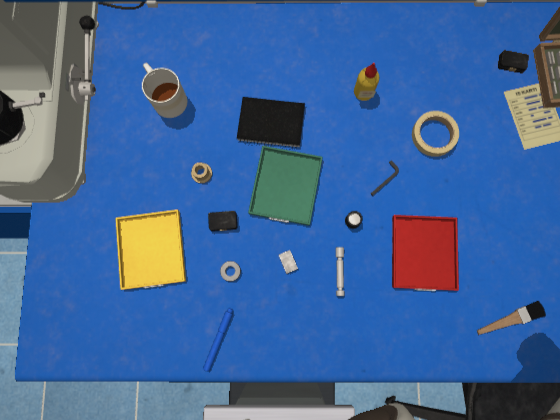

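View pics/scene0.png

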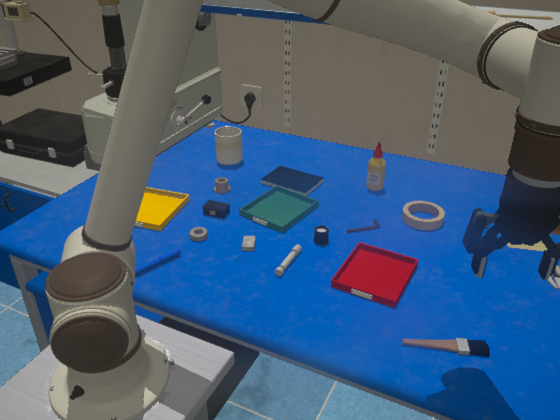

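The top view shows bush (201,173), case (223,221), ring (230,271), coupon (288,261), plug gauge (340,272), loupe (354,219) and hex key (385,180). The trays are yellow (151,250), green (286,187) and red (425,253). The scene view agrees.

```bash
cat > h.py <<'E'
import numpy as np, cv2
from scipy.spatial.transform import Rotation as R
from bench import arm,cams
def cast(d,uv,z):
    uv=np.atleast_2d(np.float64(uv)); K,T=d["K"],d["T"]
    r=np.c_[(uv[:,0]-K[0,2])/K[0,0],-(uv[:,1]-K[1,2])/K[1,1],-np.ones(len(uv))]@T[:3,:3].T
    return T[:3,3]+r*((z-T[2,3])/r[:,2])[:,None]
def blob(mask,seed):
    """largest contour whose centre is nearest the seed"""
    cs=[c for c in cv2.findContours(mask.astype(np.uint8),cv2.RETR_EXTERNAL,cv2.CHAIN_APPROX_NONE)[0] if cv2.contourArea(c)>20]
    return min(cs,key=lambda c:np.hypot(*(np.array(cv2.minAreaRect(c)[0])-seed)))
def rect(d,c,z):
    """blob's outline cast on plane z: (centre, size, angle deg of long side from world x)"""
    p=cast(d,c[:,0,:],z)[:,:2].astype(np.float32)
    b=cv2.boxPoints(cv2.minAreaRect(p)); e=[b[1]-b[0],b[2]-b[1]]; e.sort(key=np.linalg.norm)
    return b.mean(0).round(1),[round(float(np.linalg.norm(x)),1) for x in e],round(float(np.degrees(np.arctan2(e[1][1],e[1][0])))%180,1)
def pose():
    s=arm.read_state(); q=R.from_quat(s["ee_rot"]); return s,s["position"],q
E
python3 - <<'E'
from h import *
d=cams.get_image("top"); h=cv2.cvtColor(d["frame"],cv2.COLOR_BGR2HSV); H,S,V=cv2.split(h)
for n,s,z in [("bush",(201,173),20),("case",(223,221),12),("ring",(230,271),10),("coupon",(288,261),8),("plug",(340,272),9),("loupe",(354,219),20),("hex",(385,180),4),("yel",(151,250),17),("green",(286,187),17),("red",(425,253),17)]:
    m=(abs(H.astype(int)-109)>14)|(S<130)|(V<38)
    m=(m*255).astype(np.uint8)
    if n=="green": m=cv2.inRange(h,(60,40,30),(92,255,255))
    if n=="hex": print(h[172:190:3,385],)
    c=blob(m,s); print(n,cv2.contourArea(c),*rect(d,c,z))
    if n=="hex": 
        p=cast(d,c[:,0,:],4)[:,:2]; print(p[::6].round(0).tolist())
p=cams.get_image("wrist"); print(p["K"].tolist(), p["T"].round(2).tolist())
E
```

```text
bush 333.0 [656.7 178.9] [45.4, 49.6] 1.6
case 465.5 [546.8 129. ] [43.2, 62.3] 96.4
ring 311.0 [435.2 109.6] [43.0, 43.9] 45.6
coupon 248.0 [456.7 -17.2] [29.2, 46.4] 24.1
plug 301.0 [ 435.6 -132. ] [17.4, 105.2] 178.8
loupe 195.5 [ 548.6 -162.8] [32.7, 38.5] 134.5
[[108 184 182]
 [108 192 183]
 [107 201 183]
 [ 15  23  68]
 [111 108  83]
 [107 203 185]]
hex 117.0 [ 642.3 -241.6] [28.2, 93.7] 149.0
[[687.0, -253.0], [673.0, -259.0], [659.0, -261.0], [647.0, -247.0], [635.0, -233.0], [624.0, -219.0], [610.0, -207.0], [616.0, -221.0], [631.0, -235.0], [642.0, -249.0], [654.0, -263.0], [668.0, -271.0], [682.0, -262.0]]
yel 4759.0 [482.7 287.2] [145.6, 167.0] 7.6
green 4155.5 [629.3 -12. ] [140.1, 161.0] 169.0
red 4792.0 [ 475.5 -317.9] [143.8, 165.1] 177.5
[[309.92494605914584, 0.0, 281.20712780873436], [0.0, 309.92494605914584, 210.11519370140834], [0.0, 0.0, 1.0]] [[-0.41, -0.88, -0.25, 192.21], [0.91, -0.39, -0.11, -598.54], [0.0, -0.27, 0.96, 372.3], [0.0, 0.0, 0.0, 1.0]]
```

```bash
cat >> h.py <<'E'
def plan(x,y,z,yaw,start=None):
    """turn first (az, deg), then shift in the turned tool frame (mm). yaw = world angle of the closing axis, mod 180.
    start=(pos,yaw) chains plans; returns the end as the next start"""
    if start is None:
        s,p,q=pose(); a=q.apply([0,1,0]); cur=np.degrees(np.arctan2(a[1],a[0]))
        t=q.as_matrix()[:,2]; print("pos",p.round(1),"yaw",round(cur,1),"tilt",t.round(3)[:2],"w",round(s["gripper_width"],1),"j",s["joints"].round(2)[[0,5]])
    else: p,cur=start
    dy=(yaw-cur+90)%180-90; n=cur+dy; c,s_=np.cos(np.radians(n)),np.sin(np.radians(n))
    d=np.array([x,y,z])-p   # tool y=(c,s), tool x = y cross z(down) = (-s,c) for z=-1 -> y x z
    tx=np.cross([c,s_,0],[0,0,-1])
    print("az %.1f  shift %.1f %.1f %.1f"%(-dy,d@tx,d@[c,s_,0],-d[2])); return np.array([x,y,z],float),n
E
python3 - <<'E'
from h import *
plan(435.6,-132,120,88.8)
E
```

```text
pos [ 256.3 -569.6  230.6] yaw 114.2 tilt [-0.001  0.001] w 85.3 j [-0.89 -0.26]
az 25.4  shift -170.1 441.3 110.6
```

>>> servo_tool:
  commands:
    - [[0,0,0,0,0,0,6.35],[0,0,0,0,0,0,6.35],[0,0,0,0,0,0,6.35],[0,0,0,0,0,0,6.35],[0,-0.0106,0.0276,0,0,0,0],[0,-0.0106,0.0276,0,0,0,0],[0,-0.0106,0.0276,0,0,0,0],[0,-0.0106,0.0276,0,0,0,0],[0,-0.0106,0.0276,0,0,0,0],[0,-0.0106,0.0276,0,0,0,0]]

```text
clock: 1.03
position: [323.6, -404.3, 231.2]
ee_rot: [0.01, 1.0, 0.0, -0.0]
contact_force: [1.3, 0.5, 0.5]
gripper_width: 85.2
grasp_force: 0.0
```

>>> servo_tool:
  commands:
    - [[0,-0.0106,0.0276,0.011,0,0,0],[0,-0.0106,0.0276,0.011,0,0,0],[0,-0.0106,0.0276,0.011,0,0,0],[0,-0.0106,0.0276,0.011,0,0,0],[0,-0.0106,0.0276,0.011,0,0,0],[0,-0.0106,0.0276,0.011,0,0,0],[0,-0.0106,0.0276,0.011,0,0,0],[0,-0.0106,0.0276,0.011,0,0,0],[0,-0.0106,0.0276,0.011,0,0,0],[0,-0.0106,0.0276,0.011,0,0,0]]

```text
clock: 1.87
position: [435.4, -130.5, 121.0]
ee_rot: [0.01, 1.0, 0.0, 0.0]
contact_force: [0.8, -0.7, 0.6]
gripper_width: 85.0
grasp_force: 0.0
```

```bash
cat >> h.py <<'E'
def look(x,y,zc,name,hue=14):
    """wrist view: blob nearest to the expected point, cast on plane zc"""
    d=cams.get_image("wrist"); cv2.imwrite(f"pics/{name}.png",d["frame"])
    v=np.linalg.inv(d["T"])@[x,y,zc,1]; K=d["K"]; uv=(K[0,0]*v[0]/-v[2]+K[0,2],K[1,1]*-v[1]/-v[2]+K[1,2])
    H,S,V=[a.astype(int) for a in cv2.split(cv2.cvtColor(d["frame"],cv2.COLOR_BGR2HSV))]
    m=((abs(H-109)>hue)|(S<130)).astype(np.uint8)
    c=blob(m,uv); r=rect(d,c,zc); print(name,"uv",np.round(uv),"area",cv2.contourArea(c),*r); return d,c,r
E
python3 - <<'E'
from h import *
d,c,r=look(435.6,-132,9,"w_plug"); plan(435.6,-132,4,88.8)
E
```

```text
w_plug uv [279. 208.] area 2186.0 [ 435.6 -133.6] [17.6, 110.0] 179.4
pos [ 436.3 -127.6  119.2] yaw 89.0 tilt [-0.001  0.001] w 85.4 j [ 0.07 -1.66]
az 0.2  shift 0.7 -4.4 115.2
```

View pics/w_plug.png

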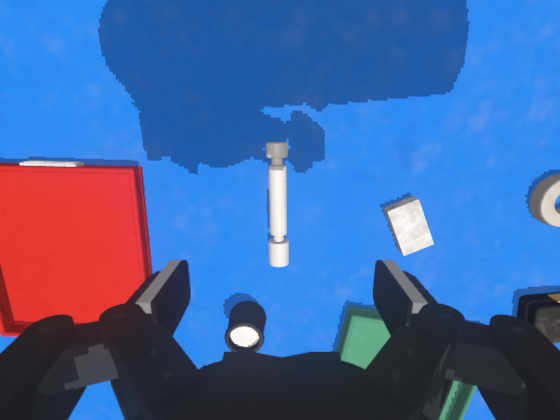

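The plug gauge lies upright in the picture, centred at (278,205), and there is nothing near the fingers.

>>> servo_tool:
  commands:
    - [[0,0,-0.0055,0.02,0,0,0],[0,0,0,0.03,0,0,0],[0,0,0,0.03,0,0,0],[0,0,0,0.02,0,0,0],[0,0,0,0.01,0,0,0],[0,0,0,0.004,0,0,0],[0,0,0,0,0,0,0],[255,0,0,0,0,0,0],[255,0,0,0,0,0,0],[255,0,0,0,0,0,0]]

```text
clock: 2.75
position: [435.8, -137.4, 8.3]
ee_rot: [0.01, 1.0, 0.0, 0.001]
contact_force: [0.4, 0.5, -0.5]
gripper_width: 51.8
grasp_force: 0.0
```

>>> servo_tool:
  commands:
    - [[255,0,0,0,0,0,0],[255,0,0,0,0,0,0],[255,0,0,0,0,0,0],[255,0,0,0,0,0,0],[255,0,0,0,0,0,0],[255,0,0,0,0,0,0]]

```text
clock: 3.25
position: [435.5, -137.3, 8.1]
ee_rot: [0.01, 1.0, -0.0, 0.001]
contact_force: [-0.8, 1.6, 5.3]
gripper_width: 16.0
grasp_force: 60.2
```

```bash
python3 - <<'E'
from h import *
s=plan(435.6,-132,60,88.8)
c=np.array([629.3,-12.]);u=np.array([.982,-.191]);v=np.array([.191,.982])
p=c-28*v; print(p)
s=plan(*p,60,79,s); plan(*p,8,79,s)
E
```

```text
pos [ 435.5 -137.3    8.1] yaw 88.8 tilt [ 0.001 -0.   ] w 16.0 j [ 0.05 -1.64]
az 0.0  shift -0.0 5.3 -51.9
[623.952 -39.496]
az 9.8  shift -167.2 126.7 -0.0
az -0.0  shift 0.0 0.0 52.0
```

>>> servo_tool:
  commands:
    - [[255,0,0,-0.02,0,0,0],[255,0,0,-0.02,0,0,0],[255,0,0,-0.02,0,0,0],[255,0,0,0,0,0,4.9],[255,0,0,0,0,0,4.9],[255,-0.0209,0.0165,0,0,0,0],[255,-0.0209,0.0165,0,0,0,0],[255,-0.0209,0.0165,0,0,0,0],[255,-0.0209,0.0165,0,0,0,0],[255,-0.0209,0.0165,0,0,0,0]]

```text
clock: 4.08
position: [553.6, -75.7, 66.9]
ee_rot: [0.096, 0.995, 0.0, -0.001]
contact_force: [-0.1, -1.2, -2.1]
gripper_width: 16.1
grasp_force: 59.4
```

>>> servo_tool:
  commands:
    - [[255,-0.0209,0.0165,0,0,0,0],[255,-0.0209,0.0165,0,0,0,0],[255,-0.0209,0.0165,0,0,0,0],[255,0,0,0,0,0,0],[255,0,0,0,0,0,0],[255,0,0,0,0,0,0]]

```text
clock: 4.58
position: [622.8, -39.8, 66.3]
ee_rot: [0.096, 0.995, -0.0, -0.001]
contact_force: [-0.1, 0.0, -2.0]
gripper_width: 16.2
grasp_force: 59.3
```

```bash
python3 - <<'E'
from h import *
plan(624,-39.5,12.5,79)
d=cams.get_image("wrist"); cv2.imwrite("pics/w2.png",d["frame"])
d=cams.get_image("top"); cv2.imwrite("pics/t2.png",cv2.resize(d["frame"][120:300,100:480],None,fx=2,fy=2))
E
```

```text
pos [622.8 -39.8  66.3] yaw 79.0 tilt [-0.003 -0.   ] w 16.2 j [ 0.19 -1.96]
az -0.0  shift -1.1 0.5 53.8
```

View pics/w2.png

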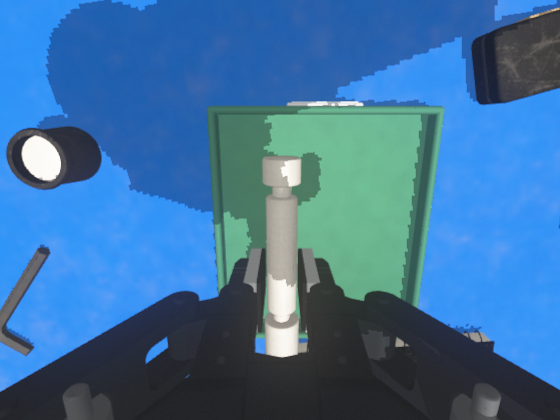

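The gauge hangs over the green tray, parallel to its walls; its top end is at (282,170) and the tray wall is at column 215.

>>> servo_tool:
  commands:
    - [[255,-0.001,0,0.015,0,0,0],[255,0,0,0.015,0,0,0],[255,0,0,0.012,0,0,0],[255,0,0,0.006,0,0,0],[255,0,0,0.003,0,0,0],[255,0,0,0.002,0,0,0],[255,0,0,0,0,0,0],[255,0,0,0,0,0,0]]

```text
clock: 5.35
position: [625.7, -39.8, 14.9]
ee_rot: [0.096, 0.995, 0.0, 0.001]
contact_force: [0.0, 0.4, -1.6]
gripper_width: 15.9
grasp_force: 59.4
```

>>> servo_tool:
  commands:
    - [[255,0,0,0.001,0,0,0],[255,0,0,0.001,0,0,0],[255,0,0,0,0,0,0]]

```text
clock: 5.6
position: [625.3, -39.8, 12.5]
ee_rot: [0.096, 0.995, 0.0, 0.0]
contact_force: [-0.1, 0.2, -1.5]
gripper_width: 16.2
grasp_force: 59.4
```

>>> servo_tool:
  commands:
    - [[255,0,0,0.0005,0,0,0],[255,0,0,0.0005,0,0,0],[255,0,0,0,0,0,0]]

```text
clock: 5.85
position: [625.3, -39.8, 12.2]
ee_rot: [0.095, 0.995, -0.0, 0.0]
contact_force: [-2.3, 0.5, 4.0]
gripper_width: 16.1
grasp_force: 60.0
```

Contact shows in the force (+4 N). I'll release, lift and go to the ring.

>>> servo_tool:
  commands:
    - [[165,0,0,0,0,0,0],[165,0,0,0,0,0,0],[165,0,0,0,0,0,0],[165,0,0,0,0,0,0],[165,0,0,-0.01,0,0,0],[165,0,0,-0.02,0,0,0],[0,0,0,-0.03,0,0,0],[0,0,0,-0.03,0,0,0],[0,0,0,-0.02,0,0,0],[0,0,0,0,0,0,0]]

```text
clock: 6.68
position: [628.7, -39.7, 127.9]
ee_rot: [0.095, 0.995, 0.001, 0.006]
contact_force: [0.2, 0.1, -0.3]
gripper_width: 76.3
grasp_force: 0.0
```

```bash
python3 - <<'E'
from h import *
look(625,-40,13,"w_rel")
plan(435.2,109.6,122,79)
E
```

```text
w_rel uv [280. 201.] area 84685.0 [702.7 -53.7] [327.5, 602.3] 78.9
pos [627.1 -39.7 125.2] yaw 79.0 tilt [0.007 0.001] w 83.4 j [ 0.19 -1.96]
az 0.0  shift 216.9 109.9 3.2
```

View pics/w_rel.png

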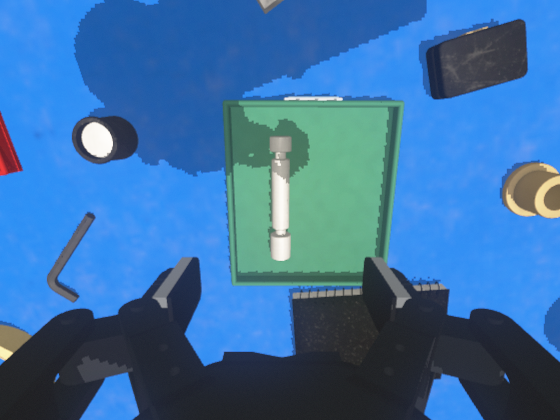

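The plug gauge lies flat in the green tray, centred at (280,200) and clear of the walls. Next is the ring.

>>> servo_tool:
  commands:
    - [[0,0.0241,0.0122,0,0,0,0],[0,0.0241,0.0122,0,0,0,0],[0,0.0241,0.0122,0,0,0,0],[0,0.0241,0.0122,0,0,0,0],[0,0.0241,0.0122,0,0,0,0],[0,0.0241,0.0122,0,0,0,0],[0,0.0241,0.0122,0,0,0,0],[0,0.0241,0.0122,0,0,0,0],[0,0.0241,0.0122,0,0,0,0],[0,0,0,0,0,0,6]]

```text
clock: 7.57
position: [429.4, 109.9, 120.7]
ee_rot: [0.147, 0.989, -0.001, -0.001]
contact_force: [0.9, -0.3, 0.3]
gripper_width: 85.4
grasp_force: 0.0
```

>>> servo_tool:
  commands:
    - [[0,0,0,0,0,0,7],[0,0,0,0,0,0,7],[0,0,0,0,0,0,7],[0,0,0,0,0,0,7],[0,0,0,0,0,0,7],[0,0,0,0,0,0,7],[0,0,0,0,0,0,7],[0,0,0,0,0,0,7],[0,0,0,0,0,0,7],[0,0,0,0,0,0,7]]

```text
clock: 8.4
position: [464.4, 24.2, 100.0]
ee_rot: [0.643, 0.761, 0.046, -0.075]
contact_force: [0.0, 0.0, 0.6]
gripper_width: 85.5
grasp_force: 0.0
```

>>> servo_tool:
  commands:
    - [[0,0,0,0,0,0,7],[0,0,0,0,0,0,7],[0,0,0,0,0,0,0],[0,0,0,0,0,0,0],[0,0,0,0,0,0,0]]

```text
clock: 8.82
position: [464.1, -11.2, 81.9]
ee_rot: [0.709, 0.694, 0.064, -0.104]
contact_force: [-0.1, 0.5, 0.3]
gripper_width: 85.5
grasp_force: 0.0
```

```bash
python3 - <<'E'
from h import *
d,c,r=look(435.2,109.6,10,"w_ring")
plan(*r[0],5,169)
E
```

```text
w_ring uv [246.  78.] area 3186.5 [434.6 106.9] [45.0, 47.3] 133.2
pos [464.3 -10.7  82.2] yaw -0.7 tilt [-0.054  0.237] w 85.6 j [ 0.15 -3.1 ]
az 10.3  shift 109.8 -51.6 77.2
```

The last joint hit its range end, so I'll turn back the other way.

>>> servo_tool:
  commands:
    - [[0,0,0,0,0,0,-7],[0,0,0,0,0,0,-7],[0,0,0,0,0,0,-7],[0,0,0,0,0,0,-7],[0,0,0,0,0,0,-7],[0,0,0,0,0,0,-7],[0,0,0,0,0,0,-7],[0,0,0,0,0,0,-7],[0,0,0,0,0,0,-7],[0,0,0,0,0,0,0]]

```text
clock: 9.7
position: [464.4, -10.0, 82.6]
ee_rot: [0.239, 0.963, 0.109, -0.055]
contact_force: [-0.3, 0.9, -1.0]
gripper_width: 85.3
grasp_force: 0.0
```

>>> servo_tool:
  commands:
    - [[0,0,0,0,0,0,-7],[0,0,0,0,0,0,-7],[0,0,0,0,0,0,-7],[0,0,0,0,0,0,-7],[0,0,0,0,0,0,0],[0,0,0,0,0,0,0]]

```text
clock: 10.2
position: [464.4, -10.5, 82.4]
ee_rot: [0.004, 0.992, 0.119, -0.027]
contact_force: [-0.2, 0.2, -0.1]
gripper_width: 85.5
grasp_force: 0.0
```

```bash
python3 - <<'E'
from h import *
plan(434.6,106.9,120,169)
s,p,q=pose(); print(s["joints"].round(2)); t=q.as_matrix()[:,2]
ax=np.cross(t,[0,0,-1]); print("level by tool rotvec deg",np.degrees(q.inv().apply(ax)).round(2))
E
```

```text
pos [464.4 -10.5  82.4] yaw 89.2 tilt [-0.053  0.237] w 85.5 j [ 0.15 -1.51]
az -79.8  shift -109.6 51.7 -37.6
[ 0.15  0.34 -0.41 -0.32 -0.87 -1.51]
level by tool rotvec deg [13.57 -3.16 -0.  ]
```

>>> servo_tool:
  commands:
    - [[0,0,0,-0.02,0,0,0],[0,0,0,-0.018,0,0,0],[0,0,0,0,6.85,-1.6,0],[0,0,0,0,6.85,-1.6,0],[0,0,0,0,0,0,-6.65],[0,0,0,0,0,0,-6.65],[0,0,0,0,0,0,-6.65],[0,0,0,0,0,0,-6.65],[0,0,0,0,0,0,-6.65],[0,0,0,0,0,0,-6.65]]

```text
clock: 11.03
position: [466.3, -20.0, 119.1]
ee_rot: [-0.34, 0.94, 0.002, 0.001]
contact_force: [-0.0, -0.6, 0.2]
gripper_width: 85.0
grasp_force: 0.0
```

>>> servo_tool:
  commands:
    - [[0,0,0,0,0,0,-6.65],[0,0,0,0,0,0,-6.65],[0,0,0,0,0,0,-6.65],[0,0,0,0,0,0,-6.65],[0,0,0,0,0,0,-6.65],[0,0,0,0,0,0,-6.65],[0,-0.0274,0.013,0,0,0,0],[0,-0.0274,0.013,0,0,0,0],[0,-0.0274,0.013,0,0,0,0],[0,-0.0274,0.013,0,0,0,0]]

```text
clock: 11.87
position: [434.5, 98.1, 119.7]
ee_rot: [-0.638, 0.77, 0.002, 0.001]
contact_force: [1.0, 1.1, 0.0]
gripper_width: 85.6
grasp_force: 0.0
```

>>> servo_tool:
  commands:
    - [[0,0,0,0,0,0,0],[0,0,0,0,0,0,0],[0,0,0,0,0,0,0]]

```text
clock: 12.12
position: [434.9, 97.0, 119.5]
ee_rot: [-0.639, 0.769, 0.002, 0.001]
contact_force: [0.5, -0.4, -0.5]
gripper_width: 85.6
grasp_force: 0.0
```

```bash
cat >> h.py <<'E'
def level():
    s,p,q=pose(); t=q.as_matrix()[:,2]; print("level rotvec",np.degrees(q.inv().apply(np.cross(t,[0,0,-1]))).round(2))
E
python3 - <<'E'
from h import *
d,c,r=look(434.6,106.9,10,"w_ring2")
plan(*r[0],6,169); level()
E
```

```text
w_ring2 uv [283. 218.] area 2125.0 [434.  107.2] [45.1, 46.2] 51.2
pos [435.   96.5 119.4] yaw 169.4 tilt [-0.001  0.004] w 85.2 j [ 0.58 -0.76]
az 0.4  shift -10.3 3.0 113.4
level rotvec [ 0.09  0.23 -0.  ]
```

>>> servo_tool:
  commands:
    - [[0,-0.0103,0.003,0.02,0,0,0.4],[0,0,0,0.03,0,0,0],[0,0,0,0.03,0,0,0],[0,0,0,0.02,0,0,0],[0,0,0,0.01,0,0,0],[0,0,0,0.003,0,0,0],[0,0,0,0,0,0,0],[0,0,0,0,0,0,0],[0,0,0,0,0,0,0]]

```text
clock: 12.92
position: [434.7, 108.1, 7.4]
ee_rot: [-0.637, 0.771, 0.002, 0.002]
contact_force: [0.0, 0.2, 0.3]
gripper_width: 85.4
grasp_force: 0.0
```

>>> servo_tool:
  commands:
    - [[0,0,0,0.0025,0,0,0],[0,0,0,0.0015,0,0,0],[255,0,0,0,0,0,0],[255,0,0,0,0,0,0],[255,0,0,0,0,0,0],[255,0,0,0,0,0,0],[255,0,0,0,0,0,0],[255,0,0,0,0,0,0],[255,0,0,0,0,0,0]]

```text
clock: 13.67
position: [434.2, 108.2, 3.2]
ee_rot: [-0.637, 0.771, 0.002, 0.001]
contact_force: [-2.4, -0.3, 6.6]
gripper_width: 40.4
grasp_force: 59.6
```

```bash
python3 - <<'E'
from h import *
s,p,q=pose(); print(s["contact_force"].round(1),s["grasp_force"])
plan(635,17.5,8,169)
E
```

```text
[-2.4 -0.3  6.6] 59.60660817101598
pos [434.2 108.2   3.2] yaw 169.2 tilt [0.    0.005] w 40.4 j [ 0.61 -0.79]
az 0.2  shift 50.7 -214.4 -4.8
```

>>> servo_tool:
  commands:
    - [[255,0,0,-0.01,0,0,0],[255,0,0,-0.02,0,0,0],[255,0,0,-0.03,0,0,0],[255,0,0,0,0,0,0],[255,0,0,0,0,0,0]]

```text
clock: 14.08
position: [434.6, 108.3, 63.6]
ee_rot: [-0.637, 0.771, 0.002, 0.003]
contact_force: [0.4, -0.7, -1.5]
gripper_width: 40.8
grasp_force: 61.2
```

```bash
python3 - <<'E'
from h import *
plan(635,17.5,8,169)
d=cams.get_image("wrist"); cv2.imwrite("pics/w3.png",d["frame"])
E
```

```text
pos [434.6 108.3  63.6] yaw 169.2 tilt [0.002 0.007] w 40.8 j [ 0.61 -0.79]
az 0.2  shift 50.9 -214.0 55.6
```

View pics/w3.png

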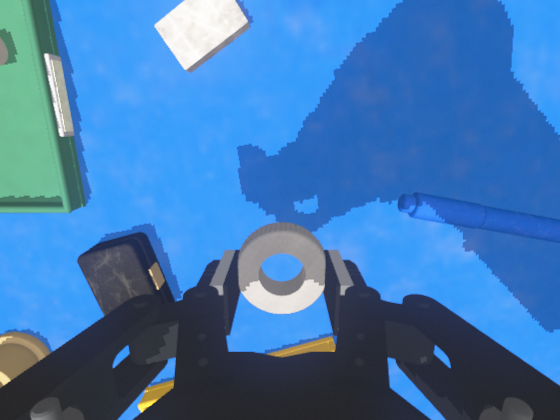

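The ring is held level and centred between the pads, at (282,268).

>>> servo_tool:
  commands:
    - [[255,0.0057,-0.0238,0,0,0,0],[255,0.0057,-0.0238,0,0,0,0],[255,0.0057,-0.0238,0,0,0,0],[255,0.0057,-0.0238,0,0,0,0],[255,0.0057,-0.0238,0,0,0,0],[255,0.0057,-0.0238,0,0,0,0],[255,0.0057,-0.0238,0,0,0,0],[255,0.0057,-0.0238,0,0,0,0],[255,0.0057,-0.0238,0,0,0,0],[255,0,0,0,0,0,0]]

```text
clock: 14.97
position: [637.4, 15.2, 59.4]
ee_rot: [-0.636, 0.771, 0.002, 0.001]
contact_force: [0.1, 0.3, -1.7]
gripper_width: 40.6
grasp_force: 61.3
```

>>> servo_tool:
  commands:
    - [[255,0,0,0,0,0,0],[255,0,0,0,0,0,0],[255,0,0,0,0,0,0]]

```text
clock: 15.22
position: [633.1, 17.2, 60.8]
ee_rot: [-0.637, 0.771, 0.003, -0.0]
contact_force: [-0.9, 0.2, -1.5]
gripper_width: 40.9
grasp_force: 61.3
```

```bash
python3 - <<'E'
from h import *
plan(635,17.5,8,169); level()
E
```

```text
pos [633.1  17.2  60.8] yaw 169.2 tilt [-0.004  0.004] w 40.9 j [ 0.28 -0.46]
az 0.2  shift -0.6 -1.8 52.8
level rotvec [ 0.24  0.18 -0.  ]
```

>>> servo_tool:
  commands:
    - [[255,0,0,0.015,0.2,0.2,0],[255,0,0,0.015,0,0,0],[255,0,0,0.012,0,0,0],[255,0,0,0.006,0,0,0],[255,0,0,0.002,0,0,0],[255,0,0,0.0005,0,0,0],[255,0,0,0.0005,0,0,0],[255,0,0,0,0,0,0],[255,0,0,0,0,0,0],[255,0,0,0,0,0,0]]

```text
clock: 16.05
position: [635.1, 17.2, 11.6]
ee_rot: [-0.637, 0.771, -0.001, 0.001]
contact_force: [0.4, 0.7, -0.7]
gripper_width: 40.8
grasp_force: 61.3
```

>>> servo_tool:
  commands:
    - [[255,0,0,0.0005,0,0,0],[255,0,0,0.0005,0,0,0],[255,0,0,0,0,0,0]]

```text
clock: 16.3
position: [634.7, 17.1, 9.9]
ee_rot: [-0.637, 0.771, -0.001, 0.001]
contact_force: [0.2, -0.3, -2.0]
gripper_width: 40.6
grasp_force: 61.3
```

>>> servo_tool:
  commands:
    - [[255,0,0,0.0005,0,0,0],[255,0,0,0.0005,0,0,0],[255,0,0,0.0003,0,0,0],[255,0,0,0,0,0,0]]

```text
clock: 16.63
position: [634.6, 17.1, 8.5]
ee_rot: [-0.637, 0.771, -0.001, 0.001]
contact_force: [0.2, 0.4, -0.8]
gripper_width: 40.9
grasp_force: 61.3
```

>>> servo_tool:
  commands:
    - [[255,0,0,0.0005,0,0,0],[255,0,0,0.0005,0,0,0],[255,0,0,0,0,0,0]]

```text
clock: 16.88
position: [634.7, 17.1, 7.5]
ee_rot: [-0.637, 0.771, -0.001, 0.001]
contact_force: [0.0, 0.2, -1.7]
gripper_width: 40.7
grasp_force: 61.3
```

>>> servo_tool:
  commands:
    - [[255,0,0,0.0005,0,0,0],[255,0,0,0,0,0,0],[180,0,0,0,0,0,0],[100,0,0,0,0,0,0],[60,0,0,0,0,0,0],[0,0,0,0,0,0,0],[0,0,0,0,0,0,0],[0,0,0,-0.01,0,0,0],[0,0,0,-0.02,0,0,0],[0,0,0,-0.03,0,0,0]]

```text
clock: 17.72
position: [632.7, 16.7, 65.7]
ee_rot: [-0.637, 0.771, 0.001, -0.002]
contact_force: [0.8, 0.1, -0.4]
gripper_width: 85.8
grasp_force: 0.0
```

>>> servo_tool:
  commands:
    - [[0,0,0,-0.03,0,0,0],[0,0,0,-0.025,0,0,-6.1],[0,0,0,0,0,0,-6.1],[0,0,0,0,0,0,-6.2],[0,-0.0225,-0.0062,0,0,0,0],[0,-0.0225,-0.0062,0,0,0,0],[0,-0.0225,-0.0062,0,0,0,0],[0,-0.0225,-0.0062,0,0,0,0],[0,-0.0225,-0.0062,0,0,0,0],[0,-0.0225,-0.0062,0,0,0,0]]

```text
clock: 18.55
position: [653.8, 156.9, 123.2]
ee_rot: [0.752, -0.659, 0.001, -0.001]
contact_force: [-0.0, 0.1, -0.2]
gripper_width: 85.7
grasp_force: 0.0
```

>>> servo_tool:
  commands:
    - [[0,-0.0225,-0.0062,0,0,0,0],[0,0,0,0,0,0,0],[0,0,0,0,0,0,0],[0,0,0,0,0,0,0]]

```text
clock: 18.88
position: [656.6, 178.7, 122.6]
ee_rot: [0.752, -0.659, 0.001, -0.001]
contact_force: [-0.4, 0.2, 0.2]
gripper_width: 85.7
grasp_force: 0.0
```

```bash
python3 - <<'E'
from h import *
d,c,r=look(656.7,178.9,3,"w_bush")
plan(*r[0],24,187.6); level()
E
```

```text
w_bush uv [281. 205.] area 2416.0 [659.3 179.9] [49.1, 49.4] 52.5
pos [656.6 178.3 122.6] yaw -172.5 tilt [0.002 0.   ] w 85.4 j [ 0.5  -0.37]
az -0.1  shift -1.3 -2.9 98.6
level rotvec [-0.12 -0.01  0.  ]
```

View pics/w_bush.png

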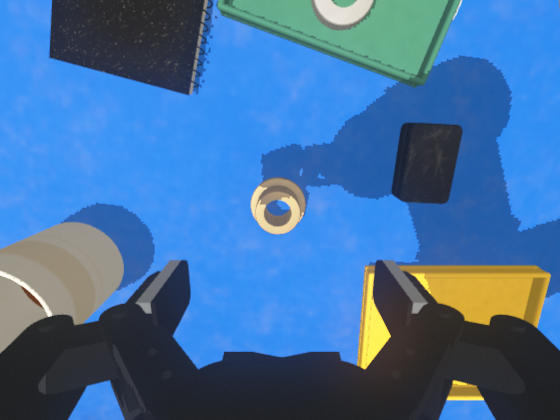

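The bush is at (278,207) with nothing within finger reach. The ring is in the green tray at the top, and the mug at left is clear.

>>> servo_tool:
  commands:
    - [[0,-0.0013,-0.0029,0.02,0,0,0],[0,0,0,0.03,0,0,0],[0,0,0,0.03,0,0,0],[0,0,0,0.02,0,0,0],[0,0,0,0.01,0,0,0],[0,0,0,0,0,0,0],[0,0,0,0,0,0,0],[0,0,0,0,0,0,0],[255,0,0,0,0,0,0],[255,0,0,0,0,0,0]]

```text
clock: 19.77
position: [660.6, 181.0, 14.1]
ee_rot: [0.752, -0.659, 0.001, -0.002]
contact_force: [-0.0, 0.3, -0.1]
gripper_width: 63.9
grasp_force: 0.0
```

>>> servo_tool:
  commands:
    - [[255,0,0,0,0,0,0],[255,0,0,0,0,0,0],[255,0,0,0,0,0,0],[255,0,0,0,0,0,0],[255,0,0,0,0,0,0],[255,0,0,0,0,0,0]]

```text
clock: 20.27
position: [660.3, 180.9, 13.3]
ee_rot: [0.752, -0.659, 0.001, -0.001]
contact_force: [-0.4, 1.1, 6.1]
gripper_width: 33.8
grasp_force: 60.3
```

```bash
python3 - <<'E'
from h import *
plan(481.5,317.3,20,187.6); level()
E
```

```text
pos [660.3 180.9  13.3] yaw -172.4 tilt [0.004 0.001] w 33.8 j [ 0.5  -0.37]
az -0.0  shift -158.8 159.2 -6.7
level rotvec [-0.21  0.01  0.  ]
```

>>> servo_tool:
  commands:
    - [[255,0,0,-0.015,0,0,0],[255,0,0,-0.02,0,0,0],[255,0,0,-0.025,0,0,0],[255,-0.0176,0.0177,0,0,0,0],[255,-0.0176,0.0177,0,0,0,0],[255,-0.0176,0.0177,0,0,0,0],[255,-0.0176,0.0177,0,0,0,0],[255,-0.0176,0.0177,0,0,0,0],[255,-0.0176,0.0177,0,0,0,0],[255,-0.0176,0.0177,0,0,0,0]]

```text
clock: 21.1
position: [518.9, 286.6, 71.0]
ee_rot: [0.752, -0.659, 0.0, 0.0]
contact_force: [0.7, 0.1, -1.7]
gripper_width: 33.6
grasp_force: 60.2
```

>>> servo_tool:
  commands:
    - [[255,-0.0176,0.0177,0,0,0,0],[255,-0.0176,0.0177,0,0,0,0],[255,0,0,0,0,0,0],[255,0,0,0,0,0,0],[255,0,0,0,0,0,0],[255,0,0,0,0,0,0]]

```text
clock: 21.6
position: [481.2, 316.1, 71.5]
ee_rot: [0.752, -0.659, 0.001, -0.0]
contact_force: [0.4, 0.3, -1.6]
gripper_width: 33.7
grasp_force: 60.3
```

```bash
python3 - <<'E'
from h import *
plan(481.5,317.3,17.5,187.6); level()
d=cams.get_image("wrist"); cv2.imwrite("pics/w4.png",d["frame"])
E
```

```text
pos [481.2 316.1  71.5] yaw -172.5 tilt [ 0.002 -0.   ] w 33.7 j [ 0.86 -0.73]
az -0.1  shift -1.2 -0.4 54.0
level rotvec [-0.09 -0.03  0.  ]
```

View pics/w4.png

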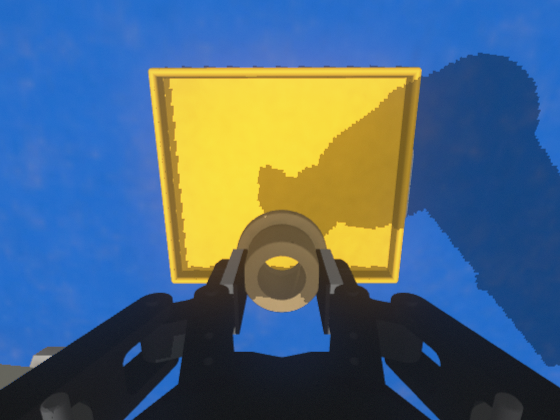

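The bush hangs over the near side of the yellow tray, centred at (282,265), and the tray is square to the tool.

>>> servo_tool:
  commands:
    - [[255,0,0,0.015,0,0,0],[255,0,0,0.015,0,0,0],[255,0,0,0.012,0,0,0],[255,0,0,0.006,0,0,0],[255,0,0,0.003,0,0,0],[255,0,0,0.001,0,0,0],[255,0,0,0,0,0,0],[255,0,0,0,0,0,0],[255,0,0,0,0,0,0]]

```text
clock: 22.4
position: [481.4, 317.1, 20.6]
ee_rot: [0.752, -0.659, 0.001, -0.002]
contact_force: [-0.3, 0.2, -1.1]
gripper_width: 33.1
grasp_force: 60.3
```

>>> servo_tool:
  commands:
    - [[255,0,0,0.0005,0,0,0],[255,0,0,0.0005,0,0,0],[255,0,0,0,0,0,0],[255,0,0,0,0,0,0]]

```text
clock: 22.73
position: [481.0, 316.7, 19.0]
ee_rot: [0.752, -0.659, 0.001, -0.001]
contact_force: [-0.0, -1.0, -2.4]
gripper_width: 33.4
grasp_force: 60.3
```

>>> servo_tool:
  commands:
    - [[255,0,0,0.0005,0,0,0],[255,0,0,0.0005,0,0,0],[255,0,0,0,0,0,0],[255,0,0,0,0,0,0]]

```text
clock: 23.07
position: [480.9, 316.7, 17.8]
ee_rot: [0.752, -0.659, 0.001, -0.001]
contact_force: [0.2, 0.3, -0.9]
gripper_width: 33.6
grasp_force: 60.3
```

>>> servo_tool:
  commands:
    - [[255,0,0,0.0005,0,0,0],[255,0,0,0,0,0,0],[255,0,0,0,0,0,0]]

```text
clock: 23.32
position: [481.0, 316.7, 17.4]
ee_rot: [0.752, -0.659, 0.001, -0.001]
contact_force: [0.4, 0.4, -1.0]
gripper_width: 33.6
grasp_force: 60.3
```

>>> servo_tool:
  commands:
    - [[255,0,0,0.0005,0,0,0],[255,0,0,0,0,0,0],[190,0,0,0,0,0,0],[100,0,0,0,0,0,0],[60,0,0,0,0,0,0],[0,0,0,0,0,0,0],[0,0,0,0,0,0,0],[0,0,0,-0.01,0,0,0],[0,0,0,-0.025,0,0,0],[0,0,0,-0.035,0,0,0]]

```text
clock: 24.15
position: [479.4, 315.2, 85.5]
ee_rot: [0.752, -0.659, 0.001, 0.003]
contact_force: [-0.2, 2.0, 0.5]
gripper_width: 85.7
grasp_force: 0.0
```

>>> servo_tool:
  commands:
    - [[0,0,0,-0.035,0,0,0],[0,0.0273,0.0057,0,0,0,0],[0,0.0273,0.0057,0,0,0,0],[0,0.0273,0.0057,0,0,0,0],[0,0.0273,0.0057,0,0,0,0],[0,0.0273,0.0057,0,0,0,0],[0,0.0273,0.0057,0,0,0,0],[0,0.0273,0.0057,0,0,0,0],[0,0.0273,0.0057,0,0,0,0],[0,0.0273,0.0057,0,0,0,0]]

```text
clock: 24.98
position: [462.1, 65.2, 122.7]
ee_rot: [0.752, -0.659, 0.001, -0.001]
contact_force: [-0.1, 1.4, 0.9]
gripper_width: 85.5
grasp_force: 0.0
```

>>> servo_tool:
  commands:
    - [[0,0.0273,0.0057,0,0,0,0],[0,0.0273,0.0057,0,0,0,0],[0,0.0273,0.0057,0,0,0,0],[0,0,0,0,0,0,6.7],[0,0,0,0,0,0,6.7],[0,0,0,0,0,0,6.7],[0,0,0,0,0,0,6.7],[0,0,0,0,0,0,6.7],[0,0,0,0,0,0,6.7],[0,0,0,0,0,0,6.7]]

```text
clock: 25.82
position: [456.2, -17.1, 122.6]
ee_rot: [-0.425, 0.905, -0.0, 0.002]
contact_force: [0.2, 1.3, 0.0]
gripper_width: 85.5
grasp_force: 0.0
```

>>> servo_tool:
  commands:
    - [[0,0,0,0,0,0,6.7],[0,0,0,0,0,0,6.7],[0,0,0,0,0,0,6.7],[0,0,0,0,0,0,6.7],[0,0,0,0,0,0,0],[0,0,0,0,0,0,0],[0,0,0,0,0,0,0]]

```text
clock: 26.4
position: [456.1, -17.0, 122.1]
ee_rot: [-0.208, 0.978, -0.0, 0.001]
contact_force: [-0.3, -0.8, 1.5]
gripper_width: 84.9
grasp_force: 0.0
```

```bash
python3 - <<'E'
from h import *
d,c,r=look(456.7,-17.2,12,"w_coup")
plan(*r[0],3,r[2]+90); level()
E
```

```text
w_coup uv [281. 208.] area 1739.0 [453.7 -20.2] [28.0, 47.0] 23.0
pos [456.1 -17.1 122. ] yaw 114.0 tilt [0.003 0.   ] w 85.4 j [ 0.32 -1.47]
az 1.0  shift 3.4 -2.0 119.0
level rotvec [-0.04  0.14  0.  ]
```

View pics/w_coup.png

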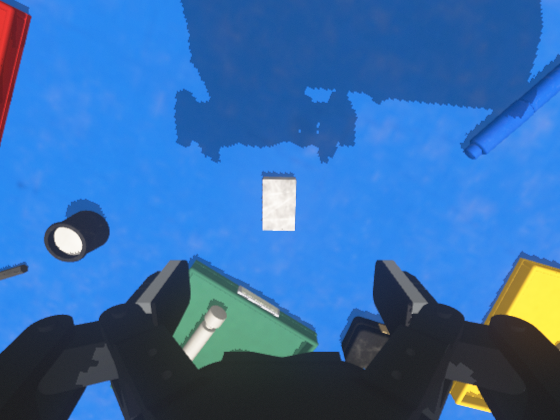

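The coupon is at (279,203), square to the fingers, with nothing near.

>>> servo_tool:
  commands:
    - [[0,0.0034,-0.002,0.02,0,0,1],[0,0,0,0.03,0,0,0],[0,0,0,0.03,0,0,0],[0,0,0,0.02,0,0,0],[0,0,0,0.012,0,0,0],[0,0,0,0.003,0,0,0],[0,0,0,0,0,0,0],[0,0,0,0,0,0,0],[0,0,0,0,0,0,0]]

```text
clock: 27.2
position: [454.9, -20.0, 7.8]
ee_rot: [-0.198, 0.98, -0.0, 0.002]
contact_force: [-0.2, 0.7, 0.5]
gripper_width: 85.4
grasp_force: 0.0
```

>>> servo_tool:
  commands:
    - [[0,0,0,0.002,0,0,0],[0,0,0,0.0015,0,0,0],[255,0,0,0,0,0,0],[255,0,0,0,0,0,0],[255,0,0,0,0,0,0],[255,0,0,0,0,0,0],[255,0,0,0,0,0,0],[255,0,0,0,0,0,0],[255,0,0,0,0,0,0],[255,0,0,0,0,0,0]]

```text
clock: 28.03
position: [454.2, -20.2, 3.6]
ee_rot: [-0.198, 0.98, -0.0, 0.001]
contact_force: [-1.3, 0.0, 5.7]
gripper_width: 26.1
grasp_force: 59.3
```

```bash
python3 - <<'E'
from h import *
s=plan(454.5,-20,63,187.6); plan(489.7,255.9,63,187.6,s); level()
E
```

```text
pos [454.2 -20.2   3.6] yaw 112.9 tilt [0.003 0.   ] w 26.1 j [ 0.32 -1.49]
az -74.7  shift -0.2 -0.4 -59.4
az -0.0  shift -268.8 -71.4 -0.0
level rotvec [-0.05  0.14  0.  ]
```

>>> servo_tool:
  commands:
    - [[255,0,0,-0.015,0,0,0],[255,0,0,-0.02,0,0,0],[255,0,0,-0.025,0,0,0],[255,0,0,0,0,0,-6.8],[255,0,0,0,0,0,-6.8],[255,0,0,0,0,0,-6.8],[255,0,0,0,0,0,-6.8],[255,0,0,0,0,0,-6.8],[255,0,0,0,0,0,-6.8],[255,0,0,0,0,0,-6.8]]

```text
clock: 28.87
position: [453.3, -20.3, 62.7]
ee_rot: [-0.579, 0.815, -0.0, 0.0]
contact_force: [0.4, 0.6, -1.1]
gripper_width: 25.9
grasp_force: 59.6
```

>>> servo_tool:
  commands:
    - [[255,0,0,0,0,0,-6.8],[255,0,0,0,0,0,-6.8],[255,0,0,0,0,0,-6.8],[255,0,0,0,0,0,-6.8],[255,-0.0269,-0.0071,0,0,0,0],[255,-0.0269,-0.0071,0,0,0,0],[255,-0.0269,-0.0071,0,0,0,0],[255,-0.0269,-0.0071,0,0,0,0],[255,-0.0269,-0.0071,0,0,0,0],[255,-0.0269,-0.0071,0,0,0,0]]

```text
clock: 29.7
position: [474.0, 146.5, 62.8]
ee_rot: [0.753, -0.658, 0.0, -0.0]
contact_force: [0.9, -0.6, -0.9]
gripper_width: 26.0
grasp_force: 59.6
```

>>> servo_tool:
  commands:
    - [[255,-0.0269,-0.0071,0,0,0,0],[255,-0.0269,-0.0071,0,0,0,0],[255,-0.0269,-0.0071,0,0,0,0],[255,-0.0269,-0.0071,0,0,0,0],[255,0,0,0,0,0,0],[255,0,0,0,0,0,0],[255,0,0,0,0,0,0]]

```text
clock: 30.28
position: [487.5, 255.1, 62.5]
ee_rot: [0.753, -0.658, 0.0, 0.0]
contact_force: [0.6, -0.2, -1.2]
gripper_width: 26.3
grasp_force: 59.6
```

```bash
python3 - <<'E'
from h import *
plan(489.7,255.9,7.6,187.6); level()
d=cams.get_image("wrist"); cv2.imwrite("pics/w5.png",d["frame"])
E
```

```text
pos [487.5 255.1  62.5] yaw -172.4 tilt [ 0.    -0.001] w 26.3 j [ 0.78 -0.64]
az 0.0  shift -0.5 -2.3 54.9
level rotvec [ 0.   -0.07  0.  ]
```

View pics/w5.png

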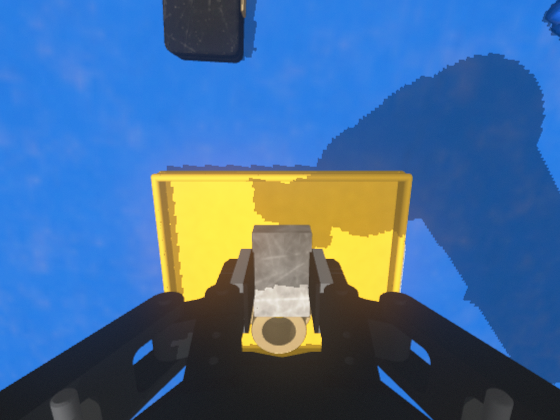

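The coupon is held square at (282,270); the bush stands in the tray at (278,330), beyond it.

>>> servo_tool:
  commands:
    - [[255,0,-0.001,0.015,0,0,0],[255,0,0,0.015,0,0,0],[255,0,0,0.012,0,0,0],[255,0,0,0.006,0,0,0],[255,0,0,0.003,0,0,0],[255,0,0,0.002,0,0,0],[255,0,0,0.001,0,0,0],[255,0,0,0,0,0,0],[255,0,0,0,0,0,0],[255,0,0,0,0,0,0]]

```text
clock: 31.17
position: [489.8, 256.2, 10.0]
ee_rot: [0.753, -0.658, 0.001, -0.001]
contact_force: [-0.4, 1.2, -1.3]
gripper_width: 26.1
grasp_force: 59.6
```

>>> servo_tool:
  commands:
    - [[255,0,0,0.0004,0,0,0],[255,0,0,0,0,0,0],[255,0,0,0,0,0,0]]

```text
clock: 31.42
position: [489.5, 256.0, 9.1]
ee_rot: [0.753, -0.658, 0.001, -0.001]
contact_force: [0.1, -1.2, -0.6]
gripper_width: 25.9
grasp_force: 59.6
```

>>> servo_tool:
  commands:
    - [[255,0,0,0.0005,0,0,0],[255,0,0,0.0005,0,0,0],[255,0,0,0,0,0,0],[255,0,0,0,0,0,0]]

```text
clock: 31.75
position: [489.4, 255.9, 7.9]
ee_rot: [0.753, -0.658, 0.001, -0.001]
contact_force: [0.6, -0.4, -1.1]
gripper_width: 25.9
grasp_force: 59.6
```

>>> servo_tool:
  commands:
    - [[255,0,0,0.0005,0,0,0],[255,0,0,0,0,0,0],[255,0,0,0,0,0,0]]

```text
clock: 32.0
position: [489.5, 255.9, 7.7]
ee_rot: [0.753, -0.658, 0.001, -0.001]
contact_force: [-0.2, -0.2, 0.4]
gripper_width: 26.2
grasp_force: 59.8
```

>>> servo_tool:
  commands:
    - [[255,0,0,0,0,0,0],[200,0,0,0,0,0,0],[120,0,0,0,0,0,0],[60,0,0,0,0,0,0],[0,0,0,0,0,0,0],[0,0,0,0,0,0,0],[0,0,0,-0.01,0,0,0],[0,0,0,-0.03,0,0,0],[0,0,0,-0.035,0,0,0],[0,0,0,-0.035,0,0,0]]

```text
clock: 32.83
position: [488.9, 255.5, 119.0]
ee_rot: [0.753, -0.658, 0.001, -0.0]
contact_force: [0.3, 0.2, 0.4]
gripper_width: 85.6
grasp_force: 0.0
```

>>> servo_tool:
  commands:
    - [[0,0.0299,-0.0047,0,0,0,0],[0,0.0299,-0.0047,0,0,0,0],[0,0.0299,-0.0047,0,0,0,0],[0,0.0299,-0.0047,0,0,0,0],[0,0.0299,-0.0047,0,0,0,0],[0,0.0299,-0.0047,0,0,0,0],[0,0.0299,-0.0047,0,0,0,0],[0,0.0299,-0.0047,0,0,0,0],[0,0.0299,-0.0047,0,0,0,0],[0,0.0299,-0.0047,0,0,0,0]]

```text
clock: 33.67
position: [576.0, -35.6, 118.5]
ee_rot: [0.753, -0.658, 0.001, -0.001]
contact_force: [-0.4, 0.8, -0.2]
gripper_width: 85.5
grasp_force: 0.0
```

>>> servo_tool:
  commands:
    - [[0,0.0299,-0.0047,0,0,0,0],[0,0.0299,-0.0047,0,0,0,0],[0,0.0299,-0.0047,0,0,0,0],[0,0.0299,-0.0047,0,0,0,0],[0,0.0299,-0.0047,0,0,0,0],[0,0.0299,-0.0047,0,0,0,0],[0,0.0299,-0.0047,0,0,0,0],[0,0,0,0,0,0,-6.8],[0,0,0,0,0,0,-6.8],[0,0,0,0,0,0,-6.8]]

```text
clock: 34.5
position: [636.0, -238.2, 118.1]
ee_rot: [0.859, -0.513, 0.001, -0.001]
contact_force: [0.9, -0.4, 0.3]
gripper_width: 85.0
grasp_force: 0.0
```

>>> servo_tool:
  commands:
    - [[0,0,0,0,0,0,-6.8],[0,0,0,0,0,0,-6.8],[0,0,0,0,0,0,0],[0,0,0,0,0,0,0],[0,0,0,0,0,0,0]]

```text
clock: 34.92
position: [636.2, -237.2, 118.1]
ee_rot: [0.912, -0.411, 0.001, -0.001]
contact_force: [-0.2, -0.5, -0.5]
gripper_width: 85.4
grasp_force: 0.0
```

```bash
python3 - <<'E'
from h import *
d,c,r=look(642.3,-241.6,4,"w_hex"); 
# long limb direction: longest sides of the contour
p=cast(d,c[:,0,:],4)[:,:2].astype(np.float32)
q=cv2.approxPolyDP(p.reshape(-1,1,2),5,True)[:,0]; print(q.round(1).tolist())
plan(*r[0],3,221.8); level()
E
```

```text
w_hex uv [279. 198.] area 972.5 [ 641.1 -243.8] [29.7, 94.3] 149.2
[[687.7000122070312, -257.70001220703125], [684.2000122070312, -252.1999969482422], [661.4000244140625, -265.8999938964844], [610.4000244140625, -208.3000030517578], [605.7000122070312, -211.10000610351562], [656.5, -270.29998779296875], [670.2000122070312, -272.20001220703125]]
pos [ 636.2 -237.2  118. ] yaw -138.5 tilt [0.002 0.   ] w 85.5 j [-0.12  0.84]
az -0.3  shift 8.2 0.7 115.0
level rotvec [-0.11 -0.08 -0.  ]
```

View pics/w_hex.png

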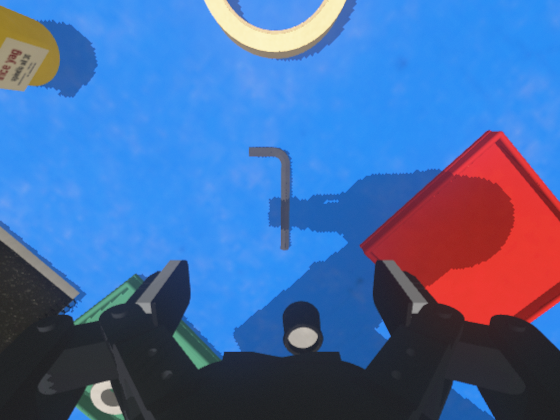

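The hex key's long limb runs upright at column 286, rows 155 to 248. The red tray and the loupe are clear of the fingers.

>>> servo_tool:
  commands:
    - [[0,0.0048,0.0032,0.02,0,0,0.5],[0,0,0,0.03,0,0,0],[0,0,0,0.03,0,0,0],[0,0,0,0.02,0,0,0],[0,0,0,0.01,0,0,0],[0,0,0,0.002,0,0,0],[0,0,0,0.001,0,0,0],[0,0,0,0,0,0,0],[0,0,0,0,0,0,0],[0,0,0,0,0,0,0]]

```text
clock: 35.8
position: [638.2, -243.1, 6.4]
ee_rot: [0.911, -0.413, 0.002, -0.001]
contact_force: [0.9, 0.8, -0.5]
gripper_width: 85.3
grasp_force: 0.0
```

>>> servo_tool:
  commands:
    - [[0,0,0,0.0015,0,0,0],[0,0,0,0.001,0,0,0],[120,0,0,0,0,0,0],[255,0,0,0,0,0,0],[255,0,0,0,0,0,0],[255,0,0,0,0,0,0],[255,0,0,0,0,0,0],[255,0,0,0,0,0,0],[255,0,0,0,0,0,0],[255,0,0,0,0,0,0]]

```text
clock: 36.63
position: [637.3, -242.9, 2.4]
ee_rot: [0.911, -0.413, 0.001, -0.001]
contact_force: [0.7, 0.4, 0.9]
gripper_width: 5.2
grasp_force: 59.0
```

>>> servo_tool:
  commands:
    - [[255,0,0,0,0,0,0],[255,0,0,0,0,0,0]]

```text
clock: 36.8
position: [637.3, -242.9, 2.3]
ee_rot: [0.911, -0.413, 0.001, -0.001]
contact_force: [0.7, 0.6, 0.2]
gripper_width: 4.9
grasp_force: 59.0
```

```bash
python3 - <<'E'
from h import *
s=plan(637.3,-243,63,221.3); s=plan(478,-318,63,267.5,s); level()
E
```

```text
pos [ 637.3 -242.9    2.3] yaw -138.8 tilt [0.002 0.   ] w 4.9 j [-0.13  0.85]
az -0.1  shift 0.0 0.1 -60.7
az -46.2  shift -155.9 81.9 -0.0
level rotvec [-0.11 -0.09  0.  ]
```

>>> servo_tool:
  commands:
    - [[255,0,0,-0.015,0,0,0],[255,0,0,-0.02,0,0,0],[255,0,0,-0.025,0,0,0],[255,0,0,0,0,0,-6.6],[255,0,0,0,0,0,-6.6],[255,0,0,0,0,0,-6.6],[255,0,0,0,0,0,-6.6],[255,0,0,0,0,0,-6.6],[255,0,0,0,0,0,-6.6],[255,0,0,0,0,0,-6.6]]

```text
clock: 37.63
position: [636.8, -242.8, 61.8]
ee_rot: [1.0, -0.02, 0.001, -0.0]
contact_force: [0.4, 0.5, -0.5]
gripper_width: 4.6
grasp_force: 58.9
```

>>> servo_tool:
  commands:
    - [[255,-0.0223,0.0117,0,0,0,0],[255,-0.0223,0.0117,0,0,0,0],[255,-0.0223,0.0117,0,0,0,0],[255,-0.0223,0.0117,0,0,0,0],[255,-0.0223,0.0117,0,0,0,0],[255,-0.0223,0.0117,0,0,0,0],[255,-0.0223,0.0117,0,0,0,0],[255,0,0,0,0,0,0],[255,0,0,0,0,0,0],[255,0,0,0,0,0,0]]

```text
clock: 38.47
position: [478.0, -317.7, 62.0]
ee_rot: [1.0, -0.023, 0.002, 0.0]
contact_force: [-0.1, 0.2, -0.2]
gripper_width: 5.1
grasp_force: 58.9
```

```bash
python3 - <<'E'
from h import *
plan(478,-318,6.3,267.5); level()
d=cams.get_image("wrist"); cv2.imwrite("pics/w6.png",d["frame"])
E
```

```text
pos [ 478.  -317.7   62. ] yaw -92.6 tilt [ 0.003 -0.   ] w 5.1 j [-0.3   1.83]
az -0.1  shift 0.0 0.3 55.7
level rotvec [ 0.   -0.18 -0.  ]
```

View pics/w6.png

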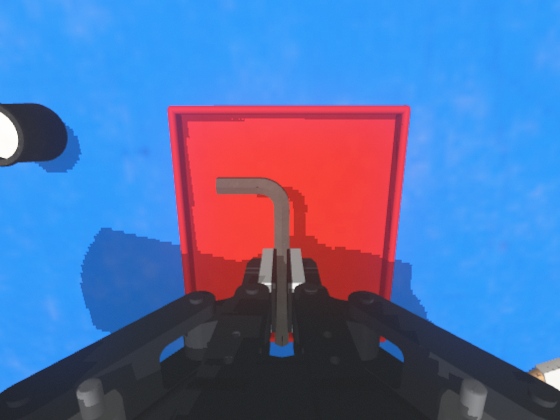

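The hex key is held level over the middle of the red tray; its corner is at (275,185).

>>> servo_tool:
  commands:
    - [[255,0,0,0.015,0,0,0],[255,0,0,0.015,0,0,0],[255,0,0,0.012,0,0,0],[255,0,0,0.006,0,0,0],[255,0,0,0.003,0,0,0],[255,0,0,0.002,0,0,0],[255,0,0,0.001,0,0,0],[255,0,0,0,0,0,0],[255,0,0,0,0,0,0],[255,0,0,0,0,0,0]]

```text
clock: 39.35
position: [477.8, -317.6, 8.4]
ee_rot: [1.0, -0.023, 0.002, 0.0]
contact_force: [1.1, 0.1, 0.1]
gripper_width: 4.8
grasp_force: 58.9
```

>>> servo_tool:
  commands:
    - [[255,0,0,0.0005,0,0,0],[255,0,0,0,0,0,0],[255,0,0,0,0,0,0]]

```text
clock: 39.6
position: [477.5, -317.6, 7.5]
ee_rot: [1.0, -0.023, 0.001, -0.0]
contact_force: [-0.3, -0.2, -0.2]
gripper_width: 4.7
grasp_force: 58.9
```

>>> servo_tool:
  commands:
    - [[255,0,0,0.0005,0,0,0],[255,0,0,0.0003,0,0,0],[255,0,0,0,0,0,0],[255,0,0,0,0,0,0]]

```text
clock: 39.93
position: [477.4, -317.5, 6.5]
ee_rot: [1.0, -0.023, 0.001, -0.0]
contact_force: [-0.9, -0.6, -0.6]
gripper_width: 4.8
grasp_force: 58.9
```

>>> servo_tool:
  commands:
    - [[255,0,0,0.0004,0,0,0],[255,0,0,0,0,0,0],[255,0,0,0,0,0,0]]

```text
clock: 40.18
position: [477.5, -317.5, 6.3]
ee_rot: [1.0, -0.023, 0.001, -0.0]
contact_force: [-0.1, 0.2, 1.9]
gripper_width: 4.5
grasp_force: 59.1
```

Contact. I'll open, lift and back off over the near bench, then check from above.

>>> servo_tool:
  commands:
    - [[200,0,0,0,0,0,0],[150,0,0,0,0,0,0],[150,0,0,0,0,0,0],[150,0,0,0,0,0,0],[150,0,0,-0.01,0,0,0],[150,0,0,-0.025,0,0,0],[100,0,0,-0.035,0,0,0],[0,0,0,-0.04,0,0,0],[0,0,0,-0.04,0,0,0],[0,0,0,-0.04,0,0,0]]

```text
clock: 41.02
position: [476.6, -317.4, 199.0]
ee_rot: [1.0, -0.023, 0.001, 0.0]
contact_force: [0.3, -0.5, -0.4]
gripper_width: 81.3
grasp_force: 0.0
```

>>> servo_tool:
  commands:
    - [[0,0,0.03,0,0,0,0],[0,0,0.03,0,0,0,0],[0,0,0.03,0,0,0,0],[0,0,0.03,0,0,0,0],[0,0,0.03,0,0,0,0],[0,0,0.03,0,0,0,0],[0,0,0.03,0,0,0,0],[0,0,0,0,0,0,0],[0,0,0,0,0,0,0],[0,0,0,0,0,0,0]]

```text
clock: 41.85
position: [467.1, -527.0, 196.2]
ee_rot: [1.0, -0.023, 0.001, -0.0]
contact_force: [0.5, -0.7, 0.0]
gripper_width: 85.5
grasp_force: 0.0
```

```bash
python3 - <<'E'
from h import *
d=cams.get_image("top"); cv2.imwrite("pics/t9.png",cv2.resize(d["frame"][130:310,100:480],None,fx=2.1,fy=2.1,interpolation=cv2.INTER_CUBIC))
H,S,V=[a.astype(int) for a in cv2.split(cv2.cvtColor(d["frame"],cv2.COLOR_BGR2HSV))]
m=(abs(H-109)>14)|(S<130)|(V<38)
for n,s,z in (("case",(223,221),12),("loupe",(354,219),20)): print(n,*rect(d,blob(m,s),z))
E
```

```text
case [546.8 129. ] [43.2, 62.3] 96.4
loupe [ 548.6 -162.8] [32.7, 38.5] 134.5
```

View pics/t9.png

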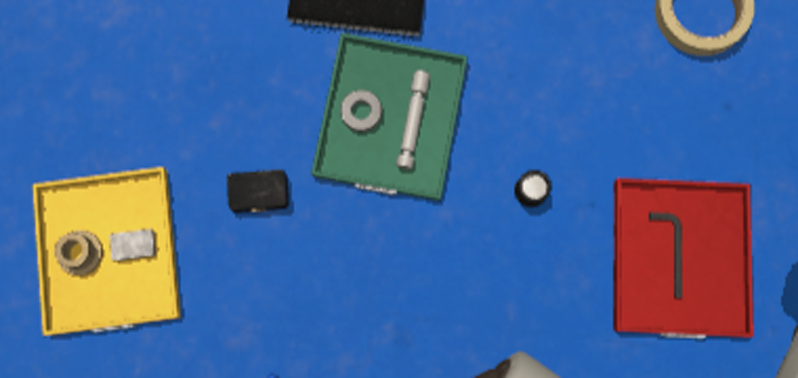

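Bush (77,252) and coupon (132,245) are in the yellow tray, ring (362,112) and plug gauge (413,118) in the green, hex key (675,255) in the red. All lie apart, and the case and the loupe have not moved.

```bash
python3 -c "
from bench import ticket
print(ticket.job_done())"
```

```text
the job is handed in; nothing more can be done
None
```

All five things are sorted flat and apart into their trays, the case and the loupe have not moved, and the job is handed in at about 42 s of arm time; no verdict came back.

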